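# Release the label printer's roll drawer with the release pin

## Task

The label printer on the packing table has run out and its roll drawer is shut by a hidden catch. Take the release pin from its wooden holder, push it down through the slot in the printer's top, feel for the catch tab underneath and press it gently (never more than 25 N on the printer) until the drawer springs open by itself; the hand must not touch the printer or its drawer. Then put the pin back in its holder, upright and fully home, leave the drawer open and leave the tins, jars and carton where they are.

Things in the scene. Friction and masses are not known exactly. Their poses are not given: they have to be found in the camera images.
- printer: Label printer, a grey plastic box fixed to the table, 200 (its x) x 180 (y) x 120 high, dark display and three white keys on the front (-x) part of its top. Origin: centre of its underside; x points from the drawer front to its back, z up.
- slot (a point): Centre of the mouth of the only slot in the printer's top, on the rear part, in the plane of the top face (120 above the table). Axes as the printer's. The slot is 46 long along y and 12 wide along x, through a 6 thick top plate; hollow below.
- tab_zone (a point): Point 33 below the slot's mouth, axes as the printer's: middle of where the hidden catch tab can be. The tab, a flat pad 16 wide along y and 11 along x, has its centre anywhere within 13 either way along y and its top 24 to 42 below the mouth (varies, not measured). Where it is not, the pin meets nothing down to 80 below the mouth.
- drawer (a joint): Pressing the tab down (5 N at first, about 0.5 N more per mm) lets the drawer go after 6 to 7.5 mm; the tab's hard stop is at 9 to 10 mm, where force climbs steeply. Value: how far the white roll drawer in the printer's front has come out, in m: 0 shut and latched, about 0.05 fully out. Let go, it springs out along the printer's -x in about 0.5 s and stays out.
- drawer_front (a point): Centre of the drawer's front face, 37 above the table; the front is 166 wide and 58 high.
- pin: Release pin: plain steel rod 8 in diameter and 90 long below a dark steel handle 18 x 18 square and 45 long (flat faces square to the pin's x and y), about 150 g. Origin: on the axis at the underside of the handle; z runs along the axis to the handle's top. At the start it hangs upright in its holder with the handle's underside resting on the holder's top.
- pin_handle (a point): Point on the pin's axis at half the handle's length, 22 above the handle's underside: where to grip it.
- pin_tip (a point): The lowest point of the pin, 90 below the handle's underside; the end is a hemisphere of radius 4.
- holder: Wooden block fixed to the table, 56 x 56 x 95 high, with one vertical hole 11 in diameter right through its middle. Origin: centre of its underside, z up. With the pin home, the handle's underside lies on its top, 95 above the table.
- big_tin: Bystander: large loose tin, 100 in diameter and 110 high, origin at the centre of its underside. It may stand on either side of the printer, the holder on the other.
- carton: Bystander: cardboard carton 50 x 110 x 150 high, origin at the centre of its underside.
- jar1: Bystander: jar of sauce with a white lid, 68 in diameter, 105 high, origin at the centre of its underside.
- jar2: Bystander: jar of sauce with a white lid, 68 in diameter, 105 high, origin at the centre of its underside.
- jar3: Bystander: jar of sauce with a white lid, 68 in diameter, 105 high, origin at the centre of its underside.
- tin1: Bystander: tin, 74 in diameter, 100 high, origin at the centre of its underside.
- tin2: Bystander: tin, 74 in diameter, 100 high, origin at the centre of its underside.
Mind the look-alikes: they are no part of the job. Of the things that look like the pin, the smallest one is meant.

How it is judged:
On the way, in this order (a step that is already met when the one before it is completed fails the run):
1. the pin's tip is at least 15 mm down inside the slot while the drawer is still shut (z of pin_tip in the frame of slot below -0.015 m and x of pin_tip in the frame of slot between -0.006 and 0.006 m and y of pin_tip in the frame of slot between -0.023 and 0.023 m and value of joint drawer below 0.004 m), for 0.05 s.
2. the drawer springs out while the pin is in the slot (z of pin_tip in the frame of slot below -0.015 m and x of pin_tip in the frame of slot between -0.006 and 0.006 m and y of pin_tip in the frame of slot between -0.023 and 0.023 m and value of joint drawer above 0.01 m), for 0.05 s.
At the end, for the whole second after the job is handed in: The drawer stands at least 35 mm out, and the pin is let go in the holder's hole: upright within 0.06 rad, its handle's underside within 4 mm of the holder's top, at rest (value of joint drawer above 0.035 m and horizontal distance between pin_tip and holder below 0.006 m and z of pin in the frame of holder between 0.091 and 0.099 m and angle between pin's own z axis and vertical below 0.06 rad and linear speed of pin below 0.02 m/s); the robot touches nothing.
It fails at once if the pin presses on the printer or its catch with more than 25 N (contact force between pin and printer above 25 N).
It fails at once if the robot touches the printer or its drawer (contact force between any of the fingers, the arm and printer above 1 N).
It fails at once if a tin, jar or the carton is moved more than 20 mm (distance of any of big_tin, jar1, jar2, jar3, tin1, tin2, carton from where it was at the start of the episode above 0.02 m).
It also fails if it takes over 72 s, if anything falls off the work surface, if the arm or the gripper's body presses on something with over 40 N, if the wrist force passes 120 N, or if a joint passes its speed limit or range.

## Robot

A 6-joint arm with a two-finger parallel gripper is mounted at the origin on the work surface. World frame = base frame: x ahead of the robot, y to its left, z up, the work surface at z = 0. Lengths are in m, angles in rad, forces in N, time in s.
With the tool pointing down it reaches from about 0.375 to 0.9 m from the base axis. Payload 3.1 kg.
Tool frame: the origin (TCP) lies midway between the tips of the shut fingers; the grasp point (between the pads) lies 19 mm behind it; z points along the fingers, y is the line along which they close (so a half turn about z gives the same grasp; the last joint's range is limited). The gripper opens to 85 mm and grips with 20 to 120 N. Pads are 22 mm wide; open, the fingers measure 114 mm over their backs; the gripper's body (76 mm by 85 mm) begins 54 mm behind the grasp point. The pads swing forward as they close: fully open they stand 13 mm farther back than shut.
Start: joints at [-1.427, 0.527, 1.433, -0, 1.181, -0.178], TCP at [0.198, -0.593, 0.231] pointing down, gripper open.
Joint ranges: [-3.08, 3.08], [-0.75, 2.2], [0.22, 2.44], [-1.43, 4.57], [0, 2.65], [-2.85, 2.85]. Speed limits (rad/s): [2.79, 2.79, 3.14, 3.14, 3.14, 3.14].

## Interface

Orientations are given as a unit quaternion [x, y, z, w].
In Python, from station import manip gives the robot as it stands. The module is installed in compiled form; this text tells all that it offers.
- The arm moves only by the tool apply_moves, never from a script. Its arguments are lists of equal length, an entry for each row: "claw": the gripper's target within -1 to 1 (fully open at 1, half-way at 0, shut at -1); "travel": the shift along the tool's x, y, z scaled (see below), a list of three; "turn": the turn, a rotation vector about the tool's x, y, z scaled (see below), a list of three. In form: {"claw": [claw, ...], "travel": [[dx, dy, dz], ...], "turn": [[rx, ry, rz], ...]}. A call has 1 to 5 rows; each row is the pose to reach, as a shift and turn from the pose commanded when the call began, along the tool's axes at that moment, turning the shorter way round; what a row does not reach only later rows make up. The controller multiplies each number of a shift by 800 mm and each number of a turn by 180 degrees. A row lasts 1/12 s, in which the tool goes at most 41.7 mm and 7.16 degrees, less where a joint would pass 70% of its speed; a pose out of reach is approached as far as the arm can. A call with a number of a shift or a turn outside -1 to 1 is refused whole. A call with a gripper value outside its range is refused whole. The fingers move at their own pace and stop on an object; "newtons" is the grip in N (left out, the last holds). Time passes only in rows, so rows that repeat a pose let the fingers close. It gives the time, the measured TCP pose, the force, the opening and the grip force at its end, in the units of the state.
- manip.sense(): the state, without advancing time (a new reading comes with each control period).
- manip.snapshot(name): name is "scene" or "top" or "wrist"; returns a dict with "pixels" (384x512x3 uint8, red, green, blue), "depth" (384x512 float32, m along the optical axis (not along the pixel's ray), 0 where there is no reading), "intrinsics" (3x3 intrinsics, pixels), "R" (3x3) and "t" (3): a world point X has camera coordinates R X + t. Camera axes: x right, y down, z forward; pixel columns grow to the right and rows downward; lengths in m; the calibration is good to about 2 mm. A picture is of the moment at which its call begins.
- manip.sign_off(): hands the job in; it is judged then, once.
The state is a dict: "t": time; "q": joint angles; "qd": joint speeds; "tau": joint torques, N m; "tcp_pos": TCP position; "tool_rot": TCP orientation; "force": force on the tool from outside, world axes, zero at the start; "ft_torque": the same for the moment, N m; "finger_gap": opening from 0.0 (shut) to 1.0 (fully open); "gripper_force": force on a finger pad.
Only numpy, scipy, OpenCV 4.12 (cv2) and the standard library are available. Lean on these libraries where they do the work, as an engineer would, in place of code of your own. Each camera call takes 0.05 s, during which the arm holds its last target. There are 200 camera calls.

## Working session

There is one attempt and no reset: what is moved stays moved. The work goes in short steps, Python scripts to look and compute and a tool call to move; the robot and the scene stay as the last step left them, time stands still between calls to the robot, and variables do not carry over. Pictures are saved under pics/ and viewed, at most 10 in all, crops included, and the job is handed in when it is done.

Besides the shell and the picture viewer there is one more tool, called by a JSON object that holds its "fn" and its "kwargs", one argument or row to a line. apply_moves: Moves the arm, as the interface text tells. Shifts and turns lie within -1 to 1; 1 stands for 800 mm of shift or 180 degrees of turn. Its arguments: {"type":"object","properties":{"claw":{"type":"array","items":{"type":"number"}},"travel":{"type":"array","items":{"type":"array","items":{"type":"number"}}},"turn":{"type":"array","items":{"type":"array","items":{"type":"number"}}},"newtons":{"type":"number"}},"required":["claw","travel","turn"]}

```bash
mkdir -p pics; cat > h.py <<'E'
import numpy as np,cv2
from station import manip
def snap(n):
    s=manip.snapshot(n); np.savez(f'{n}.npz',**{k:np.array(v) for k,v in s.items()}); return s
def ld(n): return dict(np.load(f'{n}.npz'))
def cloud(s):
    K,R,t=s['intrinsics'],s['R'],s['t']; h,w=s['depth'].shape
    u,v=np.meshgrid(np.arange(w),np.arange(h)); d=s['depth']
    c=np.stack([(u-K[0,2])/K[0,0]*d,(v-K[1,2])/K[1,1]*d,d],-1)
    return (c-t)@R
def ray(s,u,v,z):
    K,R,t=s['intrinsics'],s['R'],s['t']
    d=R.T@np.array([(u-K[0,2])/K[0,0],(v-K[1,2])/K[1,1],1]); o=-R.T@t
    return o+d*(z-o[2])/d[2]
E
python3 - <<'E'
from h import *
a=[snap(n) for n in('scene','top','wrist')]
for n,s in zip('stw',a):
    cv2.imwrite(f'pics/{n}0.png',s['pixels'][...,::-1]); print(s['intrinsics'][0],-s['R'].T@s['t'],s['R'][2])
print(manip.sense())
im=np.hstack([a[0]['pixels'],a[1]['pixels']]);
cv2.imwrite('pics/both.png',cv2.resize(np.vstack([a[0]['pixels'],a[1]['pixels']])[...,::-1],(400,600)))
E
```

```text
[377.91344995   0.         260.38759198] [ 1.15682132 -0.63199423  0.81670973] [-0.53901741  0.54770575 -0.63990519]
[350.68899652   0.         255.50598229] [0.38082794 0.00968957 1.12034261] [ 0.1752891  -0.01540098 -0.98439654]
[326.97337708   0.         255.12132498] [ 0.26985719 -0.56808194  0.3726083 ] [-0.27959362 -0.09137278 -0.95576065]
{'t': 0.15, 'q': array([-1.42647936e+00,  5.28251337e-01,  1.43358938e+00, -1.86424837e-07,
        1.18142193e+00, -1.78514822e-01]), 'qd': array([-0.00017766, -0.00368696, -0.00394755, -0.00033433,  0.00316007,
        0.00027051]), 'tau': array([ 1.62568144e-04, -4.42744482e+01, -1.78276205e+01, -2.09454797e-04,
        5.63041816e-03, -6.12502987e-06]), 'tcp_pos': array([ 0.19822302, -0.5921601 ,  0.23056514]), 'tool_rot': array([ 9.87000366e-01,  1.60715837e-01,  1.41906642e-05, -8.34876502e-04]), 'force': array([ 0.77558398, -0.82800268, -0.01812039]), 'ft_torque': array([ 0.06429354,  0.07421379, -0.01361733]), 'gripper_force': 0.0, 'finger_gap': 0.9968120832874066}
```

View pics/t0.png

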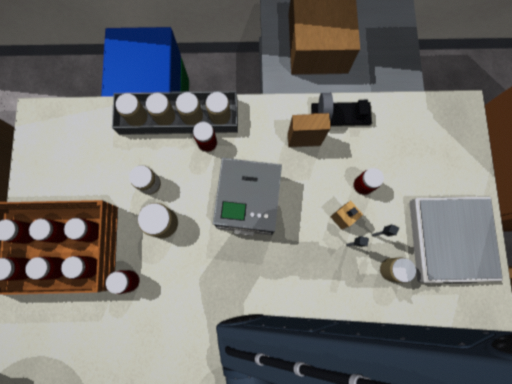

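View pics/s0.png

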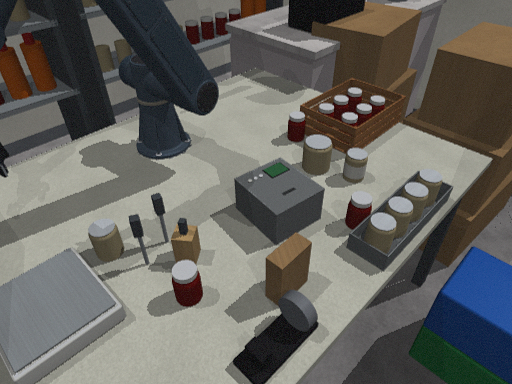

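The top view shows the printer at (248,195) with its slot at (250,178). The holder and its small pin are at (347,213), and larger look-alike pins stand at (360,241) and (390,231). The scene view agrees. Next I'll measure them.

```bash
python3 - <<'E'
from h import *
for n,bx in(('top',(325,370,195,232)),('scene',(165,205,210,268))):
    s=ld(n); P=cloud(s); px=s['pixels'].astype(int)
    hsv=cv2.cvtColor(s['pixels'],cv2.COLOR_RGB2HSV)
    # printer top
    z=P[...,2]; g=(abs(z-.12)<.008)&(hsv[...,1]<60)&(P[...,0]>.3)&(abs(P[...,1])<.25)&(s['depth']>0)
    nl,l,st,c=cv2.connectedComponentsWithStats(g.astype(np.uint8)); k=1+st[1:,4].argmax()
    m=(l==k).astype(np.uint8); cn=max(cv2.findContours(m,0,2)[0],key=cv2.contourArea)
    w=np.array([ray(s,u,v,.12)[:2] for u,v in cn[:,0]],np.float32)
    print(n,'printer',cv2.minAreaRect(w), 'zmed',np.median(z[l==k]))
    # slot: dark in top hull
    hull=np.zeros_like(m); cv2.fillPoly(hull,[cv2.convexHull(cn)],1)
    hull=cv2.erode(hull,np.ones((5,5)))
    d=((px.max(-1)<45)&(hull>0)).astype(np.uint8)
    nl,l,st,c=cv2.connectedComponentsWithStats(d)
    for i in range(1,nl):
        if st[i,4]>8:
            ys,xs=np.nonzero(l==i); w=np.array([ray(s,u,v,.12)[:2] for u,v in zip(xs,ys)],np.float32)
            print(' dark',c[i],st[i],w.mean(0),cv2.minAreaRect(w))
    x0,x1,y0,y1=bx
    sub=P[y0:y1,x0:x1].reshape(-1,3); zz=sub[:,2]
    print(np.histogram(zz,bins=np.arange(0,.19,.01)))
    for lo,hi in((.087,.1),(.132,.15)):
        q=sub[(zz>lo)&(zz<hi)]; print(lo,len(q),q.mean(0), cv2.minAreaRect(q[:,:2].astype(np.float32)))
    cv2.imwrite(f'pics/c_{n}.png',cv2.resize(s['pixels'][y0-5:y1+40,x0-15:x1+50,::-1],None,fx=5,fy=5,interpolation=0))
E
```

```text
top printer ((0.5877617001533508, 0.016947470605373383), (0.1798766851425171, 0.20099179446697235), 82.03754425048828) zmed 0.11989059437787067
 dark [248.4 178.4] [246 178   6   2  10] [0.6334549  0.01318525] ((0.6331471800804138, 0.012898415327072144), (0.014671215787529945, 0.0030184343922883272), 88.85295867919922)
(array([692,  19,  17,  18,  15,  20,  18,  19,  23, 290,   8,   8,   7,
        24,  21,   0,   0,   0]), array([0.  , 0.01, 0.02, 0.03, 0.04, 0.05, 0.06, 0.07, 0.08, 0.09, 0.1 ,
       0.11, 0.12, 0.13, 0.14, 0.15, 0.16, 0.17, 0.18]))
0.087 298 [ 0.525866   -0.28158987  0.09553226] ((0.5276245474815369, -0.2841746211051941), (0.05602675676345825, 0.05654730647802353), 38.051368713378906)
0.132 44 [ 0.52723069 -0.28303228  0.13985527] ((0.5279377698898315, -0.2841559946537018), (0.017380241304636, 0.01913071796298027), 34.69872283935547)
scene printer ((0.5926568508148193, 0.01616809517145157), (0.18711867928504944, 0.20874914526939392), 82.04563903808594) zmed 0.12057139406496362
(array([801,  52,  75,  68,  75,  72,  76,  77,  73, 292, 170,  25,  27,
        36,  21,   0,   0,   0]), array([0.  , 0.01, 0.02, 0.03, 0.04, 0.05, 0.06, 0.07, 0.08, 0.09, 0.1 ,
       0.11, 0.12, 0.13, 0.14, 0.15, 0.16, 0.17, 0.18]))
0.087 316 [ 0.53640925 -0.28595879  0.09476945] ((0.5302335023880005, -0.28228023648262024), (0.05745454505085945, 0.0579497329890728), 39.345703125)
0.132 50 [ 0.53155403 -0.28286201  0.13893702] ((0.5302125811576843, -0.2818649709224701), (0.01719854772090912, 0.02019907906651497), 37.17275619506836)
```

```bash
python3 - <<'E'
from h import *
P=np.vstack([cloud(ld(n))[ld(n)['depth']>0].reshape(-1,3) for n in('top','scene')])
h=np.array([.529,-.283]); 
m=(P[:,2]>.06)&(P[:,2]<.4)&(np.linalg.norm(P[:,:2]-h,axis=1)<.2)
Q=P[m]; r=.01
ij=np.floor((Q[:,:2]-h+.2)/r).astype(int); G=np.zeros((40,40))
np.maximum.at(G,(ij[:,0],ij[:,1]),Q[:,2])
print('rows x down +, cols y -.2..+.2, cm*10')
for i in range(40)[::-1]: print('%.2f '%(h[0]-.2+i*r)+' '.join('%2d'%(v*100) if v else ' .' for v in G[i]))
from scipy.spatial.transform import Rotation as R
print(R.from_quat(manip.sense()['tool_rot']).as_matrix().round(3))
E
```

```text
rows x down +, cols y -.2..+.2, cm*10
0.72  .  .  .  .  .  .  .  .  .  .  .  .  .  .  .  .  .  .  .  .  .  .  .  .  .  .  .  .  .  .  .  .  .  .  .  .  .  .  .  .
0.71  .  .  .  .  .  .  .  .  .  .  .  .  .  .  .  .  .  .  .  .  .  .  .  .  .  .  .  .  .  .  .  .  .  .  .  .  .  .  .  .
0.70  .  .  .  .  .  .  .  .  .  .  .  .  .  .  .  .  .  .  .  .  .  .  .  .  .  .  .  .  .  .  .  .  .  .  .  .  .  .  .  .
0.69  .  .  .  .  .  .  .  .  .  .  .  .  .  .  .  .  .  .  .  .  .  .  .  .  .  .  .  .  .  .  .  .  .  .  .  .  .  .  .  .
0.68  .  .  .  .  .  .  .  .  .  .  .  .  .  .  .  .  .  .  .  .  .  .  .  .  .  .  .  .  .  .  .  .  .  .  .  .  .  .  .  .
0.67  .  .  .  .  .  .  .  .  .  .  .  .  6  .  .  .  .  .  .  .  .  .  .  .  .  .  .  .  .  .  .  .  .  .  .  .  .  .  .  .
0.66  .  .  .  .  .  .  .  .  .  . 10 10 10 10 10  .  .  .  .  .  .  .  .  .  .  .  .  .  .  .  .  .  .  .  .  .  .  .  .  .
0.65  .  .  .  .  .  .  .  .  . 10 10 10 10 11 10  8  .  .  .  .  .  .  .  .  .  .  .  .  .  .  .  .  .  .  .  .  .  .  .  .
0.64  .  .  .  .  .  .  .  .  . 10 10 10 10 10 10 10  .  .  . 
[... 3310 characters left out ...]
 .
0.37  .  .  .  .  .  .  . 10 10  9  .  .  .  .  .  .  .  .  .  .  .  .  .  .  .  .  .  .  .  .  .  .  .  .  .  .  .  .  .  .
0.36  .  .  .  .  .  .  .  . 10  9  .  .  .  .  .  .  .  .  .  .  .  .  .  .  .  .  .  .  .  .  .  .  .  .  .  .  .  .  .  .
0.35  .  .  .  .  .  .  .  .  .  .  .  .  .  .  .  .  .  .  .  .  .  .  .  .  .  .  .  .  .  .  .  .  .  .  .  .  .  .  .  .
0.34  .  .  .  .  .  .  .  .  .  .  .  .  .  .  .  .  .  .  .  .  .  .  .  .  .  .  .  .  .  .  .  .  .  .  .  .  .  .  .  .
0.33  .  .  .  .  .  .  .  .  .  .  .  .  .  .  .  .  .  .  .  .  .  .  .  .  .  .  .  .  .  .  .  .  .  .  .  .  .  .  .  .
[[ 0.948  0.317 -0.   ]
 [ 0.317 -0.948  0.002]
 [ 0.    -0.002 -1.   ]]
```

```bash
python3 - <<'E'
from h import *
s=ld('top'); cv2.imwrite('pics/slot.png',cv2.resize(s['pixels'][155:235,210:285,::-1],None,fx=7,fy=7,interpolation=0))
g=cv2.cvtColor(s['pixels'],cv2.COLOR_RGB2GRAY); print(g[173:185,238:262])
E
```

```text
[[110 110 109 109 109 109 109 110 108 109 109 109 110 110 109 109 110 108
  108 108 108 108 108 109]
 [109 109 109 109 106 106 107 108 108 108 107 109 109 109 109 109 109 108
  109 109 110 109 107 108]
 [108 109 109 106  98  95  96  99  99 101 106 107 107 106 105 107 108 107
  108 108 108 108 109 108]
 [110 109 109 102  79  68  71  79  79  80  87  89  91  91  91  95  99  99
  100 104 107 109 109 107]
 [109 109 109  97  67  52  55  56  53  50  54  56  58  60  60  67  75  77
   80  93 105 108 107 108]
 [109 109 107  93  63  49  51  49  42  40  38  39  41  41  42  46  49  48
   53  73  99 107 108 107]
 [108 109 106  94  72  62  58  51  41  42  42  40  41  43  43  43  43  41
   48  71  99 108 108 108]
 [109 108 109 103  93  89  81  73  67  66  65  62  58  61  62  55  53  52
   58  81 102 108 109 107]
 [108 108 108 109 107 104 104 100  99  99  98  97  89  91  88  85  78  76
   80  95 105 109 108 109]
 [110 109 108 109 108 108 107 108 109 108 108 109 105 106 105 104 101 101
  103 106 107 108 108 108]
 [110 109 109 109 109 109 109 108 108 108 108 109 109 109 109 108 108 108
  107 108 109 108 110 109]
 [110 109 109 110 109 108 108 107 108 109 108 108 109 109 108 109 109 108
  108 109 108 107 109 109]]
```

```bash
cat >> h.py <<'E'
from scipy.spatial.transform import Rotation as Ro
def goto(p,yaw=None):
    "travel/turn numbers to bring TCP to p, tool down with tool-y at yaw deg"
    st=manip.sense(); R=Ro.from_quat(st['tool_rot']); d=R.inv().apply(np.array(p)-st['tcp_pos'])/.8
    if yaw is None: r=np.zeros(3)
    else:
        y=np.array([np.cos(np.radians(yaw)),np.sin(np.radians(yaw)),0]); z=np.array([0,0,-1.])
        r=(R.inv()*Ro.from_matrix(np.c_[np.cross(y,z),y,z])).as_rotvec()/np.pi
    print('travel',d.round(4).tolist(),'turn',r.round(4).tolist(),'| t',round(st['t'],2),'pos',st['tcp_pos'].round(4),'F',st['force'].round(2),'gap',round(st['finger_gap'],3),'gf',st['gripper_force'])
E
python3 - <<'E'
from h import *
s=ld('top'); g=cv2.cvtColor(s['pixels'],cv2.COLOR_RGB2GRAY)[168:190,232:268].astype(float)
w=np.clip(109-g,0,69); w[w<6]=0; w=np.minimum(w,40)
v,u=np.nonzero(w); ww=w[v,u]; p=np.array([ray(s,a+232,b+168,.12)[:2] for a,b in zip(u,v)])
c=(p*ww[:,None]).sum(0)/ww.sum(); C=np.cov(p.T,aweights=ww); e,V=np.linalg.eigh(C); print(c,np.sqrt(12*e),np.degrees(np.arctan2(V[1,1],V[0,1])))
goto([.529,-.283,.25],-54)
goto([.36,-.44,.25],-54)
E
```

```text
[0.63352111 0.01052005] [0.01560257 0.04763897] 82.70272988601732
travel [0.5147, -0.2354, -0.0238] turn [-0.0005, -0.0002, -0.0972] | t 0.15 pos [ 0.1982 -0.5922  0.2306] F [ 0.78 -0.83 -0.02] gap 0.997 gf 0.0
travel [0.2521, -0.1163, -0.024] turn [-0.0005, -0.0002, -0.0972] | t 0.15 pos [ 0.1982 -0.5922  0.2306] F [ 0.78 -0.83 -0.02] gap 0.997 gf 0.0
```

{"fn": "apply_moves", "kwargs": {
  "claw": [1,1,1,1,1],
  "travel": [
    [0.25,-0.115,-0.024],
    [0.25,-0.115,-0.024],
    [0.25,-0.115,-0.024],
    [0.25,-0.115,-0.024],
    [0.25,-0.115,-0.024]
  ],
  "turn": [
    [0,0,-0.097],
    [0,0,-0.097],
    [0,0,-0.097],
    [0,0,-0.097],
    [0,0,-0.097]
  ]
}}

```text
t: 0.57
tcp_pos: [0.3505, -0.449, 0.2493]
tool_rot: [0.951, 0.308, -0.0, -0.0]
force: [0.3, 0.4, 0.1]
finger_gap: 1.001
gripper_force: 0.0
```

```bash
python3 -c "
from h import *
goto([.529,-.283,.25],-54)"
```

```text
travel [0.3025, -0.0372, -0.0008] turn [-0.0002, -0.0001, -0.0005] | t 0.57 pos [ 0.3505 -0.449   0.2493] F [0.35 0.45 0.09] gap 1.001 gf 0.0
```

{"fn": "apply_moves", "kwargs": {
  "claw": [1,1,1,1,1],
  "travel": [
    [0.29,-0.033,0],
    [0.29,-0.033,0],
    [0.29,-0.033,0],
    [0.29,-0.033,0],
    [0.29,-0.033,0]
  ],
  "turn": [
    [0,0,0],
    [0,0,0],
    [0,0,0],
    [0,0,0],
    [0,0,0]
  ]
}}

```text
t: 0.98
tcp_pos: [0.5044, -0.3082, 0.2493]
tool_rot: [0.951, 0.309, -0.0, -0.0]
force: [0.6, -1.5, -0.3]
finger_gap: 1.002
gripper_force: 0.0
```

{"fn": "apply_moves", "kwargs": {
  "claw": [1,1,1],
  "travel": [
    [0,0,0],
    [0,0,0],
    [0,0,0]
  ],
  "turn": [
    [0,0,0],
    [0,0,0],
    [0,0,0]
  ]
}}

```text
t: 1.23
tcp_pos: [0.503, -0.3099, 0.2491]
tool_rot: [0.951, 0.309, -0.001, -0.0]
force: [-0.1, -0.6, -0.2]
finger_gap: 1.003
gripper_force: 0.0
```

```bash
python3 - <<'E'
from h import *
s=snap('wrist'); cv2.imwrite('pics/w1.png',s['pixels'][...,::-1]); goto([.529,-.283,.25],-54)
P=cloud(s).reshape(-1,3); P=P[(s['depth']>0).ravel()]
P=P[np.linalg.norm(P[:,:2]-[.529,-.283],axis=1)<.045]
for lo,hi in((.088,.1),(.132,.145)):
    q=P[(P[:,2]>lo)&(P[:,2]<hi)]; print(lo,len(q),q[:,2].mean() if len(q) else 0,cv2.minAreaRect(q[:,:2].astype(np.float32)) if len(q) else '')
E
```

```text
travel [0.047, -0.0085, -0.0011] turn [-0.0002, 0.0002, -0.0004] | t 1.28 pos [ 0.5025 -0.3106  0.2491] F [-0.29  0.6   0.06] gap 1.001 gf 0.0
0.088 3263 0.09443414639169487 ((0.5297080278396606, -0.28141871094703674), (0.05610251426696777, 0.05609278380870819), 37.99919509887695)
0.132 553 0.13925001234116005 ((0.5297399163246155, -0.28147587180137634), (0.01823156327009201, 0.01715703308582306), 35.28482437133789)
```

View pics/w1.png

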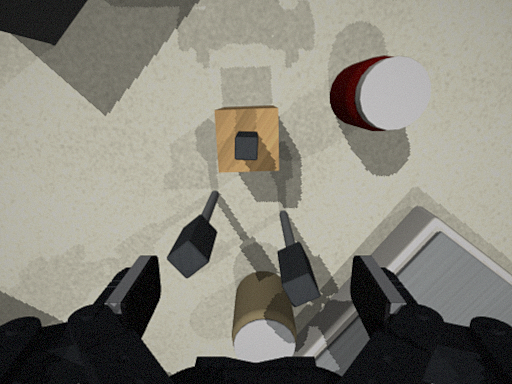

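The wrist view shows the pin handle at (247,147) on the holder, with both larger look-alikes nearer the gripper at (193,246) and (297,275). The holder and pin are centred at (0.5297, -0.2815). I'll move above the pin.

{"fn": "apply_moves", "kwargs": {
  "claw": [1,1,1,1,1],
  "travel": [
    [0.0485,-0.0088,0],
    [0.0485,-0.0088,0],
    [0.0485,-0.0088,0.05],
    [0.0485,-0.0088,0.1],
    [0.0485,-0.0088,0.1]
  ],
  "turn": [
    [0,0,0.003],
    [0,0,0.003],
    [0,0,0.003],
    [0,0,0.003],
    [0,0,0.003]
  ]
}}

```text
t: 1.7
tcp_pos: [0.5251, -0.2796, 0.1622]
tool_rot: [0.953, 0.303, -0.005, -0.007]
force: [-0.8, 1.3, -1.2]
finger_gap: 0.998
gripper_force: 0.0
```

{"fn": "apply_moves", "kwargs": {
  "claw": [1,1],
  "travel": [
    [0,0,0],
    [0,0,0]
  ],
  "turn": [
    [0,0,0],
    [0,0,0]
  ]
}}

```text
t: 1.87
tcp_pos: [0.5308, -0.2833, 0.1708]
tool_rot: [0.953, 0.303, 0.001, 0.001]
force: [0.6, -0.3, 0.1]
finger_gap: 1.001
gripper_force: 0.0
```

```bash
python3 -c "
from h import *
goto([.5296,-.2817,.104],-54.5)"
```

```text
travel [-0.0001, -0.0026, 0.0835] turn [0.0006, -0.0002, -0.001] | t 1.87 pos [ 0.5308 -0.2833  0.1708] F [ 0.63 -0.34  0.15] gap 1.001 gf 0.0
```

{"fn": "apply_moves", "kwargs": {
  "claw": [1,1,1,1,1],
  "travel": [
    [0,-0.0025,0.03],
    [0,-0.0025,0.06],
    [0,-0.0025,0.0835],
    [0,-0.0025,0.0835],
    [0,-0.0025,0.0835]
  ],
  "turn": [
    [0,0,0],
    [0,0,0],
    [0,0,0],
    [0,0,0],
    [0,0,0]
  ]
}}

```text
t: 2.28
tcp_pos: [0.5302, -0.2811, 0.1044]
tool_rot: [0.953, 0.304, 0.001, 0.001]
force: [0.5, 0.2, 0.1]
finger_gap: 0.998
gripper_force: 0.0
```

{"fn": "apply_moves", "kwargs": {
  "claw": [1,1],
  "travel": [
    [0,0,0],
    [0,0,0]
  ],
  "turn": [
    [0,0,0],
    [0,0,0]
  ]
}}

```text
t: 2.45
tcp_pos: [0.5309, -0.2812, 0.1051]
tool_rot: [0.953, 0.304, 0.001, 0.002]
force: [0.1, 0.3, 0.1]
finger_gap: 0.997
gripper_force: 0.0
```

```bash
python3 -c "
from h import *
goto([.5296,-.2817,.104],-54.5)"
```

```text
travel [-0.0016, -0.0004, 0.0014] turn [0.0015, -0.0004, -0.0005] | t 2.45 pos [ 0.5309 -0.2812  0.1051] F [0.12 0.27 0.12] gap 0.997 gf 0.0
```

{"fn": "apply_moves", "kwargs": {
  "claw": [-1,-1,-1,-1,-1],
  "travel": [
    [-0.0015,0,0],
    [-0.0015,0,0],
    [-0.0015,0,0],
    [-0.0015,0,0],
    [-0.0015,0,0]
  ],
  "turn": [
    [0,0,0],
    [0,0,0],
    [0,0,0],
    [0,0,0],
    [0,0,0]
  ],
  "newtons": 50
}}

```text
t: 2.87
tcp_pos: [0.5285, -0.2806, 0.1027]
tool_rot: [0.953, 0.304, 0.0, 0.0]
force: [0.3, -0.3, -0.5]
finger_gap: 0.301
gripper_force: 0.0
```

{"fn": "apply_moves", "kwargs": {
  "claw": [-1,-1,-1,-1,-1],
  "travel": [
    [0,0,0],
    [0,0,0],
    [0,0,0],
    [0,0,0],
    [0,0,0]
  ],
  "turn": [
    [0,0,0],
    [0,0,0],
    [0,0,0],
    [0,0,0],
    [0,0,0]
  ]
}}

```text
t: 3.28
tcp_pos: [0.5286, -0.2807, 0.1028]
tool_rot: [0.953, 0.304, 0.0, 0.0]
force: [0.4, 0.1, 1.9]
finger_gap: 0.205
gripper_force: 49.1
```

```bash
python3 -c "
from h import *
goto([.5296,-.2817,.104],-54.5)"
```

```text
travel [0.0003, 0.0018, -0.0015] turn [0.0001, -0.0, -0.0004] | t 3.28 pos [ 0.5286 -0.2807  0.1028] F [0.42 0.14 1.9 ] gap 0.205 gf 49.0829461812973
```

{"fn": "apply_moves", "kwargs": {
  "claw": [-1,-1,-1,-1,-1],
  "travel": [
    [0,0,-0.02],
    [0,0,-0.06],
    [0,0,-0.11],
    [0,0,-0.16],
    [0,0,-0.196]
  ],
  "turn": [
    [0,0,0],
    [0,0,0],
    [0,0,0],
    [0,0,0],
    [0,0,0]
  ]
}}

```text
t: 3.7
tcp_pos: [0.529, -0.281, 0.2622]
tool_rot: [0.953, 0.304, 0.001, 0.001]
force: [1.6, -1.5, -0.1]
finger_gap: 0.202
gripper_force: 50.8
```

{"fn": "apply_moves", "kwargs": {
  "claw": [-1,-1],
  "travel": [
    [0,0,0],
    [0,0,0]
  ],
  "turn": [
    [0,0,0],
    [0,0,0]
  ]
}}

```text
t: 3.87
tcp_pos: [0.5291, -0.281, 0.2611]
tool_rot: [0.953, 0.304, 0.001, 0.002]
force: [0.1, -0.6, -1.1]
finger_gap: 0.203
gripper_force: 50.9
```

```bash
python3 - <<'E'
from h import *
goto([.6335,.0105,.26],-54.5)
s=snap('wrist'); t=snap('top'); q=snap('scene')
P=manip.sense()['tcp_pos']; 
for n,s in(('w',s),('s',q)):
    for z in(-.05,-.0978):
        c=s['intrinsics']@(s['R']@(P+[0,0,z])+s['t']); print(n,c[:2]/c[2])
cv2.imwrite('pics/w2.png',s['pixels'][...,::-1]) 
w=ld('wrist')['pixels']; cv2.imwrite('pics/w2.png',np.hstack([w[100:384,120:392],q['pixels'][100:384,120:392]])[...,::-1])
E
```

```text
travel [0.3176, -0.2214, 0.0009] turn [0.0012, -0.0003, -0.0005] | t 3.87 pos [ 0.5291 -0.281   0.2611] F [ 0.11 -0.56 -1.05] gap 0.203 gf 50.935789346694946
w [251.54910484 221.72300402]
w [251.96804053 199.50627388]
s [177.83161583 199.76827735]
s [180.53759091 213.99454993]
```

View pics/w2.png

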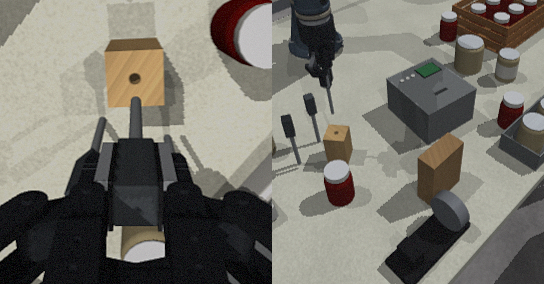

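The crop shows the pin hanging straight from the gripper: its tip is at wrist pixel (255,198), the prediction was (252,199), and the empty hole is at (254,178). I'll carry it over the slot.

{"fn": "apply_moves", "kwargs": {
  "claw": [-1,-1,-1,-1,-1],
  "travel": [
    [0.03,-0.021,0],
    [0.07,-0.049,0],
    [0.11,-0.077,0],
    [0.15,-0.105,0],
    [0.19,-0.132,0]
  ],
  "turn": [
    [0,0,0],
    [0,0,0],
    [0,0,0],
    [0,0,0],
    [0,0,0]
  ]
}}

```text
t: 4.43
tcp_pos: [0.5901, -0.1044, 0.2568]
tool_rot: [0.953, 0.304, -0.002, -0.002]
force: [1.1, -0.3, -1.6]
finger_gap: 0.203
gripper_force: 50.8
```

{"fn": "apply_moves", "kwargs": {
  "claw": [-1,-1,-1,-1,-1],
  "travel": [
    [0.04,-0.028,0],
    [0.08,-0.056,0],
    [0.11,-0.077,0],
    [0.125,-0.087,0],
    [0.128,-0.0894,0]
  ],
  "turn": [
    [0,0,0],
    [0,0,0],
    [0,0,0],
    [0,0,0],
    [0,0,0]
  ]
}}

```text
t: 4.85
tcp_pos: [0.6328, 0.0141, 0.257]
tool_rot: [0.952, 0.306, -0.002, -0.001]
force: [-0.6, -0.9, -1.6]
finger_gap: 0.207
gripper_force: 50.8
```

{"fn": "apply_moves", "kwargs": {
  "claw": [-1,-1,-1,-1],
  "travel": [
    [0,0,0],
    [0,0,0],
    [0,0,0],
    [0,0,0]
  ],
  "turn": [
    [0,0,0],
    [0,0,0],
    [0,0,0],
    [0,0,0]
  ]
}}

```text
t: 5.18
tcp_pos: [0.6328, 0.0093, 0.2593]
tool_rot: [0.953, 0.303, -0.0, 0.0]
force: [-1.4, -0.4, -0.7]
finger_gap: 0.202
gripper_force: 50.8
```

```bash
python3 - <<'E'
from h import *
w0=ld('wrist'); np.savez('wrist_hole.npz',**w0)
print('hole',ray(w0,254,178,.095))
goto([.6335,.0105,.26],-54.5)
s=snap('wrist'); P=manip.sense()['tcp_pos']
for p in(P-[0,0,.0978],[.6335,.0105,.12]):
    c=s['intrinsics']@(s['R']@p+s['t']); print(c[:2]/c[2])
cv2.imwrite('pics/w3.png',cv2.resize(s['pixels'][120:270,160:360,::-1],None,fx=4,fy=4,interpolation=0))
E
```

```text
hole [ 0.52948444 -0.27994674  0.095     ]
travel [0.0016, -0.0007, -0.0009] turn [-0.0, 0.0002, -0.0012] | t 5.18 pos [0.6328 0.0093 0.2593] F [-1.38 -0.36 -0.69] gap 0.202 gf 50.82599401473999
[255.29305187 199.73588178]
[254.77266281 184.51398728]
```

View pics/w3.png

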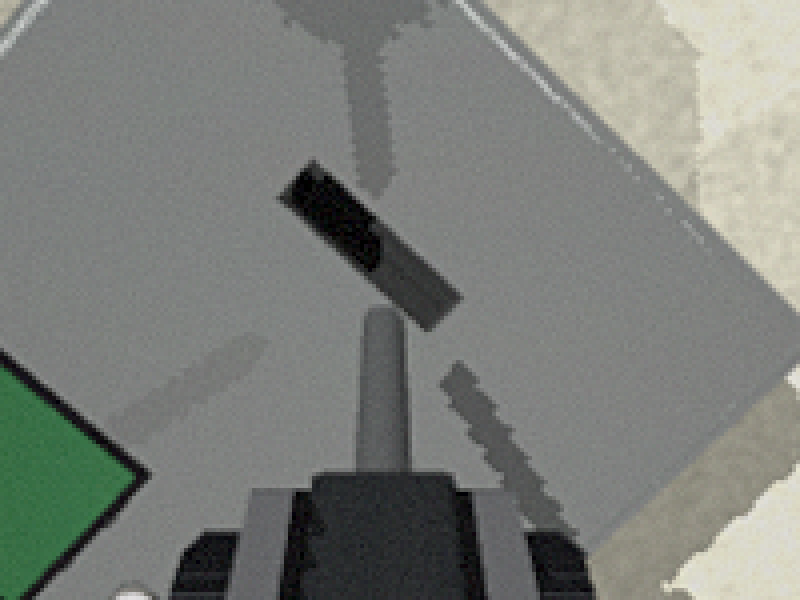

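```bash
python3 - <<'E'
from h import *
s=ld('wrist'); P=manip.sense()['tcp_pos']
pr=lambda p:(lambda c:c[:2]/c[2])(s['intrinsics']@(s['R']@p+s['t']))
c3=s['R']@(P-[0,0,.0938])+s['t']; c=pr(P-[0,0,.0938]); print('tip sphere',c,'depth',c3[2],'edge',c[1]-4e-3/c3[2]*327)
g=cv2.cvtColor(s['pixels'],cv2.COLOR_RGB2GRAY)
cor=np.array([[312,160],[278,200],[430,332],[463,298]]); px=(cor-1.5)/4+[160,120]
w=np.array([ray(s,*p,.12)[:2] for p in px]); print(w,w.mean(0)); 
print(np.linalg.norm(w[1]-w[0]),np.linalg.norm(w[2]-w[1]))
obs=np.array([255.4,(307-1.5)/4+120]); b=obs-np.array([c[0],c[1]-4e-3/c3[2]*327]); print('bias',b)
print(np.array([ray(s,*(p-b),.12)[:2] for p in px]).mean(0))
E
```

```text
tip sphere [255.29437927 201.32466114] depth 0.2475372984684302 edge 196.04060896600535
[[ 0.64314199  0.03558165]
 [ 0.631519    0.03666107]
 [ 0.6261321  -0.00840266]
 [ 0.63690687 -0.00973994]] [0.63442499 0.01352503]
0.011673005529349497 0.045384569640959466
bias [0.10562073 0.33439103]
[0.63462084 0.0137777 ]
```

```bash
python3 -c "
from h import *
goto([.6343,.0128,.224],-54.5)"
```

```text
travel [0.0038, -0.0023, 0.0443] turn [0.0, 0.0001, -0.0012] | t 5.23 pos [0.6329 0.0095 0.2594] F [ 0.66 -1.19 -0.75] gap 0.198 gf 50.826237201690674
```

{"fn": "apply_moves", "kwargs": {
  "claw": [-1,-1,-1,-1,-1],
  "travel": [
    [0.0038,-0.0023,0.015],
    [0.0038,-0.0023,0.03],
    [0.0038,-0.0023,0.04],
    [0.0038,-0.0023,0.044],
    [0.0038,-0.0023,0.044]
  ],
  "turn": [
    [0,0,0],
    [0,0,0],
    [0,0,0],
    [0,0,0],
    [0,0,0]
  ]
}}

```text
t: 5.65
tcp_pos: [0.6337, 0.0143, 0.2226]
tool_rot: [0.953, 0.304, -0.001, -0.001]
force: [0.1, 0.1, -0.6]
finger_gap: 0.202
gripper_force: 50.8
```

{"fn": "apply_moves", "kwargs": {
  "claw": [-1,-1,-1,-1,-1],
  "travel": [
    [0,0,0],
    [0,0,0],
    [0,0,0],
    [0,0,0],
    [0,0,0]
  ],
  "turn": [
    [0,0,0],
    [0,0,0],
    [0,0,0],
    [0,0,0],
    [0,0,0]
  ]
}}

```text
t: 6.07
tcp_pos: [0.6348, 0.0144, 0.2247]
tool_rot: [0.953, 0.304, 0.0, 0.0]
force: [-1.0, 0.3, -1.5]
finger_gap: 0.202
gripper_force: 50.8
```

```bash
python3 - <<'E'
from h import *
goto([.6343,.0128,.224],-54.5)
s=snap('wrist'); cv2.imwrite('pics/w4.png',cv2.resize(s['pixels'][140:240,185:325,::-1],None,fx=5,fy=5,interpolation=0))
E
```

```text
travel [-0.0017, 0.0013, 0.0009] turn [0.0002, -0.0002, -0.0004] | t 6.07 pos [0.6348 0.0144 0.2247] F [-1.    0.28 -1.5 ] gap 0.202 gf 50.82660377025604
```

View pics/w4.png

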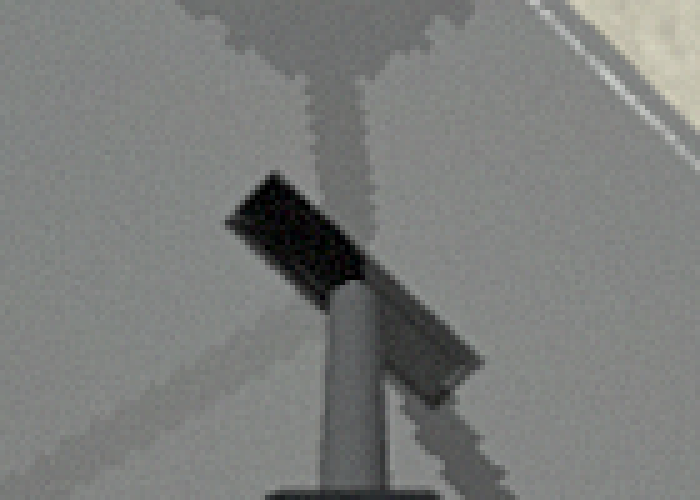

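The tip at (355,285 in the crop) is right over the slot's middle, which is at (356,290) from the corners (272,172), (228,222), (440,406) and (484,362).

```bash
python3 - <<'E'
from h import *
s=ld('wrist')
cor=np.array([[272,172],[228,222],[440,406],[484,362]]); px=(cor-2)/5+[185,140]
w=np.array([ray(s,*p,.12)[:2] for p in px]); print(w.mean(0))
P=manip.sense()['tcp_pos'];c3=s['R']@(P-[0,0,.0938])+s['t'];c=s['intrinsics']@c3;c=c[:2]/c[2]; e=c[1]-4e-3/c3[2]*327
print('pred tip edge in crop',(c[0]-185)*5+2,(e-140)*5+2, 'obs 355,281')
b=np.array([355,281])-[(c[0]-185)*5+2,(e-140)*5+2]
C=np.array([ray(s,*(p-b/5),.12)[:2] for p in px]).mean(0); print(C)
goto([*C,.2165])
E
```

```text
[0.63479167 0.01357964]
pred tip edge in crop 353.0890082126484 283.95178380421976 obs 355,281
[0.6342188 0.0135421]
travel [-0.0012, 0.0006, 0.0101] turn [0.0, 0.0, 0.0] | t 6.12 pos [0.6347 0.0145 0.2246] F [ 0.71 -0.53 -0.1 ] gap 0.208 gf 50.82670748233795
```

{"fn": "apply_moves", "kwargs": {
  "claw": [-1,-1,-1,-1,-1],
  "travel": [
    [-0.001,0.0005,0.002],
    [-0.001,0.0005,0.006],
    [-0.001,0.0005,0.009],
    [-0.001,0.0005,0.0105],
    [-0.001,0.0005,0.012]
  ],
  "turn": [
    [0,0,0],
    [0,0,0],
    [0,0,0],
    [0,0,0],
    [0,0,0]
  ]
}}

```text
t: 6.53
tcp_pos: [0.6339, 0.0137, 0.2141]
tool_rot: [0.953, 0.304, -0.0, -0.0]
force: [-0.3, -0.2, -1.0]
finger_gap: 0.204
gripper_force: 50.8
```

{"fn": "apply_moves", "kwargs": {
  "claw": [-1,-1,-1,-1,-1],
  "travel": [
    [0,0,0.001],
    [0,0,0.002],
    [0,0,0.003],
    [0,0,0.004],
    [0,0,0.005]
  ],
  "turn": [
    [0,0,0],
    [0,0,0],
    [0,0,0],
    [0,0,0],
    [0,0,0]
  ]
}}

```text
t: 6.95
tcp_pos: [0.6342, 0.0136, 0.2106]
tool_rot: [0.953, 0.304, 0.0, 0.0]
force: [0.8, -0.2, -0.7]
finger_gap: 0.204
gripper_force: 50.8
```

{"fn": "apply_moves", "kwargs": {
  "claw": [-1,-1,-1,-1,-1],
  "travel": [
    [0,0,0.0025],
    [0,0,0.005],
    [0,0,0.0075],
    [0,0,0.01],
    [0,0,0.0125]
  ],
  "turn": [
    [0,0,0],
    [0,0,0],
    [0,0,0],
    [0,0,0],
    [0,0,0]
  ]
}}

```text
t: 7.37
tcp_pos: [0.6341, 0.0136, 0.2003]
tool_rot: [0.953, 0.304, -0.0, -0.0]
force: [-0.3, -0.3, -1.4]
finger_gap: 0.206
gripper_force: 50.8
```

{"fn": "apply_moves", "kwargs": {
  "claw": [-1,-1,-1,-1,-1],
  "travel": [
    [0,0,0.0012],
    [0,0,0.0024],
    [0,0,0.0036],
    [0,0,0.005],
    [0,0,0.005]
  ],
  "turn": [
    [0,0,0],
    [0,0,0],
    [0,0,0],
    [0,0,0],
    [0,0,0]
  ]
}}

```text
t: 7.78
tcp_pos: [0.634, 0.0137, 0.1964]
tool_rot: [0.953, 0.304, -0.0, -0.0]
force: [0.4, -0.1, -0.7]
finger_gap: 0.205
gripper_force: 50.8
```

{"fn": "apply_moves", "kwargs": {
  "claw": [-1,-1,-1,-1,-1],
  "travel": [
    [0,0,0.001],
    [0,0,0.002],
    [0,0,0.003],
    [0,0,0.004],
    [0,0,0.005]
  ],
  "turn": [
    [0,0,0],
    [0,0,0],
    [0,0,0],
    [0,0,0],
    [0,0,0]
  ]
}}

```text
t: 8.2
tcp_pos: [0.6341, 0.0136, 0.1925]
tool_rot: [0.953, 0.304, -0.0, -0.0]
force: [0.0, 0.4, -0.9]
finger_gap: 0.204
gripper_force: 50.8
```

{"fn": "apply_moves", "kwargs": {
  "claw": [-1,-1,-1,-1,-1],
  "travel": [
    [0,0,0.001],
    [0,0,0.002],
    [0,0,0.003],
    [0,0,0.004],
    [0,0,0.005]
  ],
  "turn": [
    [0,0,0],
    [0,0,0],
    [0,0,0],
    [0,0,0],
    [0,0,0]
  ]
}}

```text
t: 8.62
tcp_pos: [0.6341, 0.0137, 0.1885]
tool_rot: [0.953, 0.304, 0.0, -0.0]
force: [0.5, 0.2, -0.3]
finger_gap: 0.206
gripper_force: 50.8
```

{"fn": "apply_moves", "kwargs": {
  "claw": [-1,-1,-1,-1,-1],
  "travel": [
    [0,0,0.001],
    [0,0,0.002],
    [0,0,0.003],
    [0,0,0.004],
    [0,0,0.004]
  ],
  "turn": [
    [0,0,0],
    [0,0,0],
    [0,0,0],
    [0,0,0],
    [0,0,0]
  ]
}}

```text
t: 9.03
tcp_pos: [0.634, 0.0137, 0.1852]
tool_rot: [0.953, 0.304, -0.0, -0.0]
force: [-0.2, -0.2, -1.2]
finger_gap: 0.205
gripper_force: 50.8
```

Tip at −32.6 mm, still nothing.

{"fn": "apply_moves", "kwargs": {
  "claw": [-1,-1,-1,-1,-1],
  "travel": [
    [0,0,0.001],
    [0,0,0.002],
    [0,0,0.003],
    [0,0,0.004],
    [0,0,0.005]
  ],
  "turn": [
    [0,0,0],
    [0,0,0],
    [0,0,0],
    [0,0,0],
    [0,0,0]
  ]
}}

```text
t: 9.45
tcp_pos: [0.6343, 0.0136, 0.1816]
tool_rot: [0.953, 0.304, 0.0, 0.0]
force: [-0.5, -0.1, 2.6]
finger_gap: 0.205
gripper_force: 51.3
```

{"fn": "apply_moves", "kwargs": {
  "claw": [-1,-1,-1,-1,-1],
  "travel": [
    [0,0,0.001],
    [0,0,0.002],
    [0,0,0.003],
    [0,0,0.004],
    [0,0,0.004]
  ],
  "turn": [
    [0,0,0],
    [0,0,0],
    [0,0,0],
    [0,0,0],
    [0,0,0]
  ]
}}

```text
t: 9.87
tcp_pos: [0.6346, 0.0136, 0.1801]
tool_rot: [0.953, 0.304, 0.001, 0.0]
force: [-2.4, 0.8, 7.9]
finger_gap: 0.205
gripper_force: 52.1
```

{"fn": "apply_moves", "kwargs": {
  "claw": [-1,-1,-1,-1,-1],
  "travel": [
    [0,0,0.001],
    [0,0,0.002],
    [0,0,0.003],
    [0,0,0.003],
    [0,0,0.003]
  ],
  "turn": [
    [0,0,0],
    [0,0,0],
    [0,0,0],
    [0,0,0],
    [0,0,0]
  ]
}}

```text
t: 10.28
tcp_pos: [0.6347, 0.0137, 0.1781]
tool_rot: [0.953, 0.304, 0.001, 0.0]
force: [-2.0, 1.0, 7.8]
finger_gap: 0.206
gripper_force: 52.2
```

{"fn": "apply_moves", "kwargs": {
  "claw": [-1,-1,-1,-1,-1],
  "travel": [
    [0,0,0.001],
    [0,0,0.002],
    [0,0,0.002],
    [0,0,0.002],
    [0,0,0.002]
  ],
  "turn": [
    [0,0,0],
    [0,0,0],
    [0,0,0],
    [0,0,0],
    [0,0,0]
  ]
}}

```text
t: 10.7
tcp_pos: [0.6347, 0.0137, 0.1766]
tool_rot: [0.953, 0.304, 0.001, 0.0]
force: [-1.8, 1.0, 10.0]
finger_gap: 0.205
gripper_force: 52.4
```

{"fn": "apply_moves", "kwargs": {
  "claw": [-1,-1,-1,-1,-1],
  "travel": [
    [0,0,0.001],
    [0,0,0.0015],
    [0,0,0.0015],
    [0,0,0.0015],
    [0,0,0.0015]
  ],
  "turn": [
    [0,0,0],
    [0,0,0],
    [0,0,0],
    [0,0,0],
    [0,0,0]
  ]
}}

```text
t: 11.12
tcp_pos: [0.6347, 0.0136, 0.1755]
tool_rot: [0.953, 0.304, 0.001, 0.001]
force: [-1.9, 1.0, 10.3]
finger_gap: 0.204
gripper_force: 52.4
```

```bash
cat > drawer.py <<'E'
from h import *
goto([.6343,.0135,.26],-54.5)
s=snap('top'); P=cloud(s); ex=np.array([.9905,-.1375]); ey=np.array([.1375,.9905]); c=np.array([.588,.0168])
r=(P[...,:2]-c)
m=(abs(r@ey)<.07)&(r@ex<-.09)&(r@ex>-.19)&(P[...,2]>.03)&(P[...,2]<.08)&(s['depth']>0)
print('drawer pts',m.sum(),'front x',np.percentile((r@ex)[m],5) if m.any() else None)
E
python3 drawer.py
```

```text
travel [-0.0004, -0.0, -0.1056] turn [0.0005, -0.0005, -0.0004] | t 11.12 pos [0.6347 0.0136 0.1755] F [-1.93  1.01 10.26] gap 0.204 gf 52.398279905319214
drawer pts 7 front x -0.10256511969000542
```

{"fn": "apply_moves", "kwargs": {
  "claw": [-1,-1,-1,-1,-1],
  "travel": [
    [0,0,0.0005],
    [0,0,0.001],
    [0,0,0.001],
    [0,0,0.001],
    [0,0,0.001]
  ],
  "turn": [
    [0,0,0],
    [0,0,0],
    [0,0,0],
    [0,0,0],
    [0,0,0]
  ]
}}

```text
t: 11.58
tcp_pos: [0.6347, 0.0137, 0.1748]
tool_rot: [0.953, 0.304, 0.001, 0.001]
force: [-2.9, 0.8, 9.9]
finger_gap: 0.202
gripper_force: 52.4
```

```bash
python3 drawer.py
```

```text
travel [-0.0004, 0.0, -0.1065] turn [0.0005, -0.0005, -0.0004] | t 11.58 pos [0.6347 0.0137 0.1748] F [-2.91  0.81  9.89] gap 0.202 gf 52.43982017040253
drawer pts 7 front x -0.10266919079695017
```

{"fn": "apply_moves", "kwargs": {
  "claw": [-1,-1,-1,-1,-1],
  "travel": [
    [0,0,0.0005],
    [0,0,0.001],
    [0,0,0.001],
    [0,0,0.001],
    [0,0,0.001]
  ],
  "turn": [
    [0,0,0],
    [0,0,0],
    [0,0,0],
    [0,0,0],
    [0,0,0]
  ]
}}

```text
t: 12.05
tcp_pos: [0.6347, 0.0136, 0.1733]
tool_rot: [0.953, 0.304, 0.001, 0.0]
force: [-1.8, -0.1, 7.8]
finger_gap: 0.203
gripper_force: 51.9
```

```bash
python3 drawer.py
```

```text
travel [-0.0003, 0.0, -0.1084] turn [0.0004, -0.0005, -0.0005] | t 12.05 pos [0.6347 0.0136 0.1733] F [-1.75 -0.13  7.83] gap 0.203 gf 51.89013183116913
drawer pts 9 front x -0.14801170572083283
```

The drawer has sprung out about 48 mm, so I'll withdraw the pin.

{"fn": "apply_moves", "kwargs": {
  "claw": [-1,-1,-1,-1,-1],
  "travel": [
    [0,0,-0.01],
    [0,0,-0.03],
    [0,0,-0.055],
    [0,0,-0.08],
    [0,0,-0.108]
  ],
  "turn": [
    [0,0,0],
    [0,0,0],
    [0,0,0],
    [0,0,0],
    [0,0,0]
  ]
}}

```text
t: 12.52
tcp_pos: [0.6335, 0.0137, 0.2579]
tool_rot: [0.953, 0.304, -0.001, -0.0]
force: [-0.8, -0.1, -0.3]
finger_gap: 0.204
gripper_force: 50.9
```

{"fn": "apply_moves", "kwargs": {
  "claw": [-1,-1],
  "travel": [
    [0,0,0],
    [0,0,0]
  ],
  "turn": [
    [0,0,0],
    [0,0,0]
  ]
}}

```text
t: 12.68
tcp_pos: [0.6348, 0.0136, 0.259]
tool_rot: [0.953, 0.304, 0.001, 0.001]
force: [0.1, -0.6, -1.0]
finger_gap: 0.203
gripper_force: 50.9
```

```bash
python3 drawer.py; python3 -c "
from h import *
goto([.529,-.281,.26],-54.5)"
```

```text
travel [-0.0006, -0.0003, -0.0012] turn [0.0007, -0.0007, -0.0005] | t 12.68 pos [0.6348 0.0136 0.259 ] F [ 0.11 -0.56 -1.04] gap 0.203 gf 50.853779911994934
drawer pts 8 front x -0.15103275697434973
travel [-0.3202, 0.2244, -0.0031] turn [-0.0001, 0.0001, -0.0005] | t 12.73 pos [0.6337 0.0137 0.2575] F [ 0.08  0.3  -1.77] gap 0.203 gf 50.85286617279053
```

{"fn": "apply_moves", "kwargs": {
  "claw": [-1,-1,-1,-1,-1],
  "travel": [
    [-0.03,0.021,0],
    [-0.07,0.049,0],
    [-0.11,0.077,0],
    [-0.15,0.105,0],
    [-0.19,0.133,0]
  ],
  "turn": [
    [0,0,0],
    [0,0,0],
    [0,0,0],
    [0,0,0],
    [0,0,0]
  ]
}}

```text
t: 13.15
tcp_pos: [0.57, -0.1619, 0.2556]
tool_rot: [0.953, 0.304, -0.002, -0.001]
force: [0.8, -0.9, -0.5]
finger_gap: 0.201
gripper_force: 50.9
```

{"fn": "apply_moves", "kwargs": {
  "claw": [-1,-1,-1,-1,-1],
  "travel": [
    [-0.04,0.028,0],
    [-0.08,0.056,0],
    [-0.11,0.077,0],
    [-0.125,0.088,0],
    [-0.13,0.0914,0]
  ],
  "turn": [
    [0,0,0],
    [0,0,0],
    [0,0,0],
    [0,0,0],
    [0,0,0]
  ]
}}

```text
t: 13.57
tcp_pos: [0.528, -0.283, 0.256]
tool_rot: [0.953, 0.302, -0.001, -0.001]
force: [1.0, 0.9, -1.3]
finger_gap: 0.204
gripper_force: 50.9
```

{"fn": "apply_moves", "kwargs": {
  "claw": [-1,-1,-1,-1,-1],
  "travel": [
    [0,0,0],
    [0,0,0],
    [0,0,0],
    [0,0,0],
    [0,0,0]
  ],
  "turn": [
    [0,0,0],
    [0,0,0],
    [0,0,0],
    [0,0,0],
    [0,0,0]
  ]
}}

```text
t: 13.98
tcp_pos: [0.5301, -0.2795, 0.2579]
tool_rot: [0.952, 0.305, 0.0, -0.0]
force: [0.5, 0.6, -1.8]
finger_gap: 0.204
gripper_force: 50.9
```

```bash
python3 -c "
from h import *
goto([.5288,-.2809,.204],-54.5)"
```

```text
travel [-0.0023, 0.0005, 0.0673] turn [-0.0001, -0.0001, 0.0002] | t 13.98 pos [ 0.5301 -0.2795  0.2579] F [ 0.45  0.57 -1.79] gap 0.204 gf 50.854164361953735
```

{"fn": "apply_moves", "kwargs": {
  "claw": [-1,-1,-1,-1,-1],
  "travel": [
    [-0.002,0.0005,0.02],
    [-0.002,0.0005,0.045],
    [-0.002,0.0005,0.06],
    [-0.002,0.0005,0.067],
    [-0.002,0.0005,0.067]
  ],
  "turn": [
    [0,0,0],
    [0,0,0],
    [0,0,0],
    [0,0,0],
    [0,0,0]
  ]
}}

```text
t: 14.4
tcp_pos: [0.528, -0.2811, 0.2029]
tool_rot: [0.952, 0.305, -0.001, -0.001]
force: [0.3, 0.6, -2.1]
finger_gap: 0.204
gripper_force: 50.9
```

{"fn": "apply_moves", "kwargs": {
  "claw": [-1,-1,-1,-1,-1],
  "travel": [
    [0,0,0],
    [0,0,0],
    [0,0,0],
    [0,0,0],
    [0,0,0]
  ],
  "turn": [
    [0,0,0],
    [0,0,0],
    [0,0,0],
    [0,0,0],
    [0,0,0]
  ]
}}

```text
t: 14.82
tcp_pos: [0.5287, -0.2825, 0.2049]
tool_rot: [0.953, 0.304, 0.0, 0.001]
force: [-0.7, -0.0, -1.0]
finger_gap: 0.205
gripper_force: 50.9
```

```bash
python3 - <<'E'
from h import *
goto([.5288,-.2809,.195],-54.5)
s=snap('wrist'); cv2.imwrite('pics/w5.png',cv2.resize(s['pixels'][140:240,185:325,::-1],None,fx=5,fy=5,interpolation=0))
P=manip.sense()['tcp_pos'];c3=s['R']@(P-[0,0,.0938])+s['t'];c=s['intrinsics']@c3;c=c[:2]/c[2]; e=c[1]-4e-3/c3[2]*327
print('pred tip edge in crop',(c[0]-185)*5+2,(e-140)*5+2)
c=s['intrinsics']@(s['R']@np.r_[P[:2],.095]+s['t']);c=c[:2]/c[2];print('point below tip on top',(c-[185,140])*5+2)
E
```

```text
travel [0.0012, -0.0016, 0.0124] turn [0.0004, -0.0001, -0.0005] | t 14.82 pos [ 0.5287 -0.2825  0.2049] F [-0.66 -0.03 -1.01] gap 0.205 gf 50.85483491420746
pred tip edge in crop 352.29189325899154 283.55171431522575
point below tip on top [352.20098838 279.73410023]
```

View pics/w5.png

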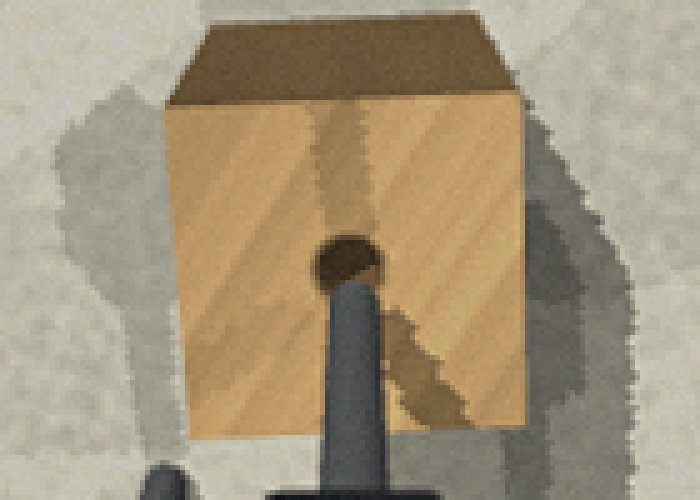

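The tip, at (352,283), is about 1 mm short of the hole centre at (349,271). I'll correct that and go in slowly.

{"fn": "apply_moves", "kwargs": {
  "claw": [-1,-1,-1,-1,-1],
  "travel": [
    [0.0013,-0.001,0],
    [0.0013,-0.001,0.003],
    [0.0013,-0.001,0.007],
    [0.0013,-0.001,0.01],
    [0.0013,-0.001,0.012]
  ],
  "turn": [
    [0,0,0],
    [0,0,0],
    [0,0,0],
    [0,0,0],
    [0,0,0]
  ]
}}

```text
t: 15.28
tcp_pos: [0.5286, -0.2808, 0.1939]
tool_rot: [0.953, 0.304, -0.0, -0.0]
force: [-0.8, 0.2, -0.6]
finger_gap: 0.201
gripper_force: 50.9
```

{"fn": "apply_moves", "kwargs": {
  "claw": [-1,-1,-1,-1,-1],
  "travel": [
    [0,0,0.0015],
    [0,0,0.003],
    [0,0,0.005],
    [0,0,0.007],
    [0,0,0.009]
  ],
  "turn": [
    [0,0,0],
    [0,0,0],
    [0,0,0],
    [0,0,0],
    [0,0,0]
  ]
}}

```text
t: 15.7
tcp_pos: [0.5289, -0.2811, 0.1873]
tool_rot: [0.953, 0.304, 0.0, 0.0]
force: [-0.4, -1.2, -1.8]
finger_gap: 0.204
gripper_force: 50.9
```

{"fn": "apply_moves", "kwargs": {
  "claw": [-1,-1],
  "travel": [
    [0,0,0],
    [0,0,0]
  ],
  "turn": [
    [0,0,0],
    [0,0,0]
  ]
}}

```text
t: 15.87
tcp_pos: [0.5288, -0.281, 0.1873]
tool_rot: [0.953, 0.304, -0.0, -0.0]
force: [0.8, 0.3, -0.6]
finger_gap: 0.208
gripper_force: 50.9
```

```bash
python3 -c "
from h import *
goto([.5288,-.2809,.105],-54.5)"
```

```text
travel [0.0, -0.0001, 0.1029] turn [-0.0001, 0.0, -0.0005] | t 15.87 pos [ 0.5288 -0.281   0.1873] F [ 0.81  0.3  -0.6 ] gap 0.208 gf 50.85460424423218
```

{"fn": "apply_moves", "kwargs": {
  "claw": [-1,-1,-1,-1,-1],
  "travel": [
    [0,0,0.012],
    [0,0,0.026],
    [0,0,0.04],
    [0,0,0.05],
    [0,0,0.055]
  ],
  "turn": [
    [0,0,0],
    [0,0,0],
    [0,0,0],
    [0,0,0],
    [0,0,0]
  ]
}}

```text
t: 16.28
tcp_pos: [0.5282, -0.2806, 0.1413]
tool_rot: [0.953, 0.304, -0.001, -0.001]
force: [0.6, -0.0, -1.2]
finger_gap: 0.205
gripper_force: 50.8
```

{"fn": "apply_moves", "kwargs": {
  "claw": [-1,-1,-1,-1,-1],
  "travel": [
    [0,0,0.012],
    [0,0,0.025],
    [0,0,0.037],
    [0,0,0.043],
    [0,0,0.045]
  ],
  "turn": [
    [0,0,0],
    [0,0,0],
    [0,0,0],
    [0,0,0],
    [0,0,0]
  ]
}}

```text
t: 16.7
tcp_pos: [0.5283, -0.2806, 0.106]
tool_rot: [0.953, 0.304, -0.001, -0.001]
force: [0.1, -0.1, -1.6]
finger_gap: 0.202
gripper_force: 50.8
```

{"fn": "apply_moves", "kwargs": {
  "claw": [-1,-1,-1],
  "travel": [
    [0,0,0],
    [0,0,0],
    [0,0,0]
  ],
  "turn": [
    [0,0,0],
    [0,0,0],
    [0,0,0]
  ]
}}

```text
t: 16.95
tcp_pos: [0.5291, -0.2812, 0.1079]
tool_rot: [0.953, 0.304, 0.0, 0.0]
force: [-0.7, -0.3, -1.5]
finger_gap: 0.205
gripper_force: 50.8
```

{"fn": "apply_moves", "kwargs": {
  "claw": [-1,-1,-1,-1,-1],
  "travel": [
    [0,0,0.0015],
    [0,0,0.003],
    [0,0,0.0045],
    [0,0,0.0055],
    [0,0,0.0055]
  ],
  "turn": [
    [0,0,0],
    [0,0,0],
    [0,0,0],
    [0,0,0],
    [0,0,0]
  ]
}}

```text
t: 17.37
tcp_pos: [0.5287, -0.2809, 0.1028]
tool_rot: [0.953, 0.304, -0.0, -0.0]
force: [-0.2, 0.2, -1.2]
finger_gap: 0.203
gripper_force: 50.8
```

{"fn": "apply_moves", "kwargs": {
  "claw": [-1,-1],
  "travel": [
    [0,0,0],
    [0,0,0]
  ],
  "turn": [
    [0,0,0],
    [0,0,0]
  ]
}}

```text
t: 17.53
tcp_pos: [0.5289, -0.281, 0.103]
tool_rot: [0.953, 0.304, 0.0, 0.0]
force: [0.8, -0.6, -0.6]
finger_gap: 0.199
gripper_force: 50.8
```

{"fn": "apply_moves", "kwargs": {
  "claw": [0.2,1,1,1,1],
  "travel": [
    [0,0,0],
    [0,0,0],
    [0,0,0],
    [0,0,0],
    [0,0,0]
  ],
  "turn": [
    [0,0,0],
    [0,0,0],
    [0,0,0],
    [0,0,0],
    [0,0,0]
  ]
}}

```text
t: 17.95
tcp_pos: [0.5289, -0.2811, 0.1031]
tool_rot: [0.953, 0.304, 0.0, 0.0]
force: [0.6, -0.0, -0.3]
finger_gap: 0.898
gripper_force: 0.0
```

{"fn": "apply_moves", "kwargs": {
  "claw": [1,1,1,1,1],
  "travel": [
    [0,0,0],
    [0,0,0],
    [0,0,0],
    [0,0,0],
    [0,0,0]
  ],
  "turn": [
    [0,0,0],
    [0,0,0],
    [0,0,0],
    [0,0,0],
    [0,0,0]
  ]
}}

```text
t: 18.37
tcp_pos: [0.5289, -0.281, 0.103]
tool_rot: [0.953, 0.304, 0.0, 0.0]
force: [0.1, 0.1, -0.9]
finger_gap: 1.001
gripper_force: 0.0
```

{"fn": "apply_moves", "kwargs": {
  "claw": [1,1,1,1,1],
  "travel": [
    [0,0,-0.03],
    [0,0,-0.07],
    [0,0,-0.11],
    [0,0,-0.15],
    [0,0,-0.19]
  ],
  "turn": [
    [0,0,0],
    [0,0,0],
    [0,0,0],
    [0,0,0],
    [0,0,0]
  ]
}}

```text
t: 18.78
tcp_pos: [0.5286, -0.2808, 0.2564]
tool_rot: [0.953, 0.304, -0.0, -0.0]
force: [0.9, -0.2, -0.6]
finger_gap: 1.001
gripper_force: 0.0
```

{"fn": "apply_moves", "kwargs": {
  "claw": [1,1,1,1,1],
  "travel": [
    [0,0,0],
    [0,0,0],
    [0,0,0],
    [0,0,0],
    [0,0,0]
  ],
  "turn": [
    [0,0,0],
    [0,0,0],
    [0,0,0],
    [0,0,0],
    [0,0,0]
  ]
}}

```text
t: 19.2
tcp_pos: [0.528, -0.2803, 0.2531]
tool_rot: [0.953, 0.304, -0.001, -0.002]
force: [0.2, 0.4, -0.6]
finger_gap: 1.001
gripper_force: 0.0
```

```bash
python3 drawer.py; python3 - <<'E'
from h import *
s=snap('scene'); P=cloud(s); w=snap('wrist')
for a in(s,w):
    Q=cloud(a)[a['depth']>0]; Q=Q[np.linalg.norm(Q[:,:2]-[.5297,-.2815],axis=1)<.03]
    q=Q[(Q[:,2]>.125)&(Q[:,2]<.16)]; print(len(q),q[:,2].max(),np.median(q[q[:,2]>.136][:,2]),q.mean(0))
cv2.imwrite('pics/s5.png',s['pixels'][...,::-1])
E
```

```text
travel [0.3212, -0.2224, -0.0081] turn [-0.0012, 0.0003, -0.0005] | t 19.2 pos [ 0.528  -0.2803  0.2531] F [ 0.18  0.39 -0.56] gap 1.001 gf 0.0
drawer pts 424 front x -0.15131364759628196
73 0.14257184661698874 0.14040737485942778 [ 0.53193039 -0.28274025  0.13634978]
544 0.14128837376898187 0.13935549079965792 [ 0.53043167 -0.27980735  0.1382647 ]
```

View pics/s5.png

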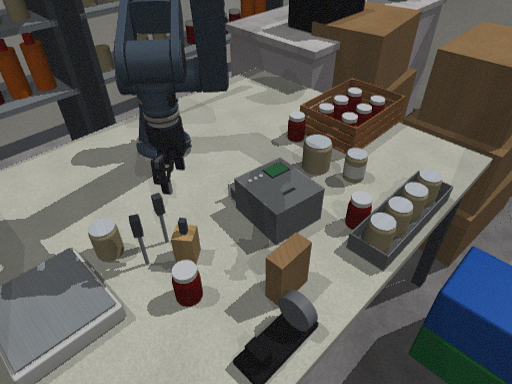

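The pin stands home in its holder at (184,243), with its top at 0.140 m. The drawer is out about 51 mm at (233,190), the bystanders are unmoved and the gripper is clear.

```bash
python3 -c "
from station import manip
print(manip.sign_off())"
```

```text
the job is handed in; nothing more can be done
None
```

I handed the job in at about 19 s: by my measurements the drawer is about 51 mm out, the pin is fully home and upright in its holder, force readings at the checks peaked near 10 N, and the bystanders look unmoved; sign-off returned no verdict.

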